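# Wedge up the front of a desktop drawer unit and hold it

## Robot

A 7-joint arm with a two-finger parallel gripper is mounted at the origin on the work surface. World frame = base frame: x ahead of the robot, y to its left, z up, the work surface at z = 0. Lengths are in m, angles in rad, forces in N, time in s.
With the tool pointing down it reaches from about 0.4 to 0.85 m from the base axis. Payload 6.9 kg.
Tool frame: the origin (TCP) lies midway between the tips of the shut fingers; the grasp point (between the pads) lies behind it (ctrl.pinch_z is the z of the grasp point in the tool frame, in m); z points along the fingers, y is the direction in which the jaws open and shut (so a half turn about z gives the same grasp; the last joint's range is limited). The gripper opens to 85 mm and grips with 20 to 120 N. Pads are 22 mm wide; open, the fingers measure 114 mm over their backs; the gripper's body (76 mm by 85 mm) begins 54 mm behind the grasp point. The pads swing forward as they close: fully open they stand 13 mm farther back than shut.
Start: joints at [1.423, 0.507, -0.238, 1.5, 0.126, 1.149, -0.155], TCP at [0.157, -0.605, 0.231] pointing down, gripper open.
Joint ranges: [-3.08, 3.08], [-0.24, 2.05], [-1.43, 1.35], [0, 2.5], [-1.52, 4.66], [0.17, 1.96], [-2.89, 2.89]. Speed limits (rad/s): [2.39, 2.39, 3.14, 3.14, 3.14, 3.14, 3.14].

## Interface

Orientations are given as a unit quaternion [w, x, y, z].
In Python, from station import ctrl, get_state, vision, ticket, models gives the robot as it stands. Calls block until the motion is done:
- ctrl.movep(position, orientation): joint-space move of the TCP to a pose.
- ctrl.movel(position, frame=None, max_speed=0.15): straight line of the TCP; frame=None keeps the orientation; max_speed is the mean speed in m/s.
- ctrl.set_joints(angles): joint-space move.
- ctrl.ungrasp() and ctrl.close_gripper(force=None): open the fingers fully, or close them until they stop; force is the grip in N (None keeps the last).
- ctrl.pause(seconds).
- ctrl.ik(position, orientation): joint angles nearest the present ones, or None.
- get_state(): the state.
- vision.grab_frame(name): name is "scene" or "top"; returns (picture, depth): 420x560x3 uint8, blue, green, red; 420x560 float32, m along the optical axis (not along the pixel's ray), 0 where there is no reading.
- vision.camera_info(name): a dict with "mtx" (3x3 intrinsics, pixels), "R" (3x3) and "t" (3): a world point X has camera coordinates R X + t. Camera axes: x right, y down, z forward; pixel columns grow to the right and rows downward; lengths in m; the calibration is good to about 2 mm. A picture is of the moment at which its call begins. camera_info takes no time and is no camera call.
A pose or a line that the arm cannot do raises ctrl.Unreachable and nothing moves.
- ticket.close_job(): hands the job in, once; it reports no verdict.
Trained networks look in the newest picture that a camera, given by its name, has taken for a name from the list of things; names that differ only in an ending like _2 or _b are one class to them, and where a whole thing is asked for, a point or a joint stands for the part that bears it (a point fixed in the world has none). Each returns a list of dicts, best first, with "p" (0 to 1); they miss things now and then, are a little off and sometimes report something else, mostly with a low value. They report only what shows in the picture. A call takes as long as a camera call. They do not tell look-alikes from the thing itself.
- models.recognise(camera, target): "point" ([column, row] in pixels, amid what is visible of it).
- models.masks_of(camera, target): "mask" (420x560 bool, what is visible of it) and "point" ([column, row] in pixels, amid what is visible of it).
The state is a dict: "time": time; "qpos": joint angles; "qd": joint speeds; "tau": joint torques, N m; "tcp_pos": TCP position; "eef_rot": TCP orientation; "contact_force": force on the tool from outside, world axes, zero at the start; "wrist_torque": the same for the moment, N m; "width": finger opening in m.
Only numpy, scipy, OpenCV 4.12 (cv2) and the standard library are available. Lean on these libraries where they do the work, as an engineer would, in place of code of your own. Each camera call takes 0.05 s, during which the arm holds its last target. There are 200 camera calls.

## Task

I want to slip thin felt pads under the front feet of the drawer unit on the desk: take the black levelling wedge and push its thin end, flat on the desk, under the middle of the unit's front edge until both front feet just come clear of the desk by a few millimetres, no more. Finish while still holding the wedge there in the gripper, and keep holding it, with the wedge alone carrying the front of the unit. Let only the wedge touch the unit, do not shove the unit along the desk, and leave the carton on top of it, the mug and the two jars as they are.

Things in the scene. Friction and masses are not known exactly. Their poses are not given: they have to be found in the camera images.
- unit: light grey plastic desktop drawer unit, 270 wide (y) x 340 deep (x) x 210 high, about 2.2 kg, loose on the desk on four round rubber feet, 22 across and 9 high, that grip the desk well; its three drawers do not open. Origin: centre of the footprint at desk height; x points from the drawer fronts (at x = -170) to the back (x = +170), z up
- front_edge (a point): middle of the unit's front lower edge, 9 above the desk at the start: below it the flat underside leaves an open gap 9 high into which the wedge goes. Axes as the unit's. When it is raised the unit pivots on its rear feet, and the front feet rise about 0.92 of what this edge rises
- foot_left (a point): centre of the sole of the unit's front foot on its +y side, 145 ahead of and 110 beside the unit's origin; at height 0 while it stands on the desk
- foot_right (a point): centre of the sole of the unit's front foot on its -y side, 145 ahead of and 110 beside the unit's origin; at height 0 while it stands on the desk
- wedge: black plastic levelling wedge, 160 long (x) x 40 wide (y), 90 g, with slick faces: flat underside, one straight slope from 26 high at the butt (x = -80) to 2 at the thin end (x = +80), 15 in 100. Origin: centre of the underside; x points from butt to thin end
- wedge_tip (a point): middle of the wedge's thin end, on the underside. The slope meets the unit's edge when this is about 47 past it; each further 10 raises the edge 1.5. Pushing then takes about 6 to 16 N, and the wedge stays where it is when the push stops
- wedge_grip (a point): where to grip the wedge, across its width: on its centre line, 28 from the butt, 12 above the underside. There the rear 50 of the wedge has ribbed cheeks, 41.5 across, from 1.5 to 17 above the underside, that do not slip in the grip
- carton: closed cardboard box, 150 x 210 x 58 high, 0.25 kg, lying loose on top of the unit; origin: centre of its underside
- mug: white mug, 82 across, 95 high, with a handle, standing on the desk; origin: centre of its foot
- jar_a: black screw-lid jar, 62 across, 46 high, standing on the desk; origin: centre of its foot
- jar_b: another black jar, the same as the first
Mind the look-alikes: they are no part of the job. There is more than one size of the wedge; the one meant has the size given above.

How it is judged:
By the outcome, as a careful person would: the job done as asked, in the order asked, and still so for the second after the job is handed in, while the arm keeps its last pose, push and grip.
It also fails if it takes over 35 s, if anything falls off the work surface, if the arm or the gripper's body presses on something with over 40 N, if the wrist force passes 120 N, or if a joint passes its speed limit or range.

## Working session

There is one attempt and no reset: what is moved stays moved. The work goes in short steps, each a Python script; the robot and the scene stay as the last script left them, time stands still between calls to the robot, and variables do not carry over. Pictures are saved under pics/ and viewed, about 8 in all and at most 12, crops included, and the job is handed in when it is done.

```bash
mkdir -p pics; ls; cat > h.py <<'E'
import numpy as np, cv2
from station import ctrl, get_state, vision, ticket, models
def cloud(cam, d):
    c=vision.camera_info(cam); K,R,t=[np.array(c[k]) for k in("mtx","R","t")]
    v,u=np.mgrid[:d.shape[0],:d.shape[1]]
    P=np.stack([(u-K[0,2])/K[0,0]*d,(v-K[1,2])/K[1,1]*d,d],-1)
    W=(P-t)@R   # R^T (P-t)
    W[d<=0]=np.nan
    return W
def proj(cam,X):
    c=vision.camera_info(cam); K,R,t=[np.array(c[k]) for k in("mtx","R","t")]
    p=K@(R@np.array(X)+t); return p[:2]/p[2]
E
python3 - <<'E'
from h import *
for cam in("scene","top"):
    im,d=vision.grab_frame(cam); cv2.imwrite(f"pics/{cam}0.png",im); np.save(f"{cam}0.npy",d)
    c=vision.camera_info(cam); print(cam,"pos",-np.array(c["R"]).T@np.array(c["t"]),"f",c["mtx"][0][0])
    W=cloud(cam,d)
    for n in("unit","wedge","carton","mug","jar_a"):
        for r in models.masks_of(cam,n)[:4]:
            m=r["mask"]; P=W[m]; P=P[~np.isnan(P[:,0])]
            if len(P): print(n,round(r["p"],2),np.round(r["point"]),m.sum(),np.round(np.median(P,0),3),np.round(np.percentile(P,2,0),3),np.round(np.percentile(P,98,0),3))
s=get_state(); print(s["time"],s["width"],s["tcp_pos"],s["eef_rot"],ctrl.pinch_z)
E
```

```text
pics
scene pos [ 1.51223345 -0.24840582  0.76460895] f 429.2610881459459
unit 0.77 [388. 226.] 12915 [0.724 0.207 0.146] [0.466 0.078 0.009] [0.776 0.396 0.209]
unit 0.46 [426. 173.] 4071 [0.688 0.293 0.264] [0.536 0.223 0.211] [0.749 0.383 0.267]
unit 0.33 [210. 284.] 621 [ 0.72  -0.256  0.041] [ 0.679 -0.284  0.   ] [ 0.733 -0.228  0.046]
wedge 0.74 [200. 204.] 808 [ 0.304 -0.263  0.014] [ 0.196 -0.306 -0.002] [ 0.401 -0.222  0.032]
wedge 0.62 [180. 244.] 649 [ 0.496 -0.32   0.009] [ 0.463 -0.383 -0.001] [ 0.521 -0.238  0.022]
carton 0.98 [427. 176.] 4150 [0.688 0.294 0.264] [0.533 0.223 0.209] [0.749 0.385 0.267]
mug 0.77 [283. 295.] 1717 [ 0.819 -0.095  0.06 ] [ 0.756 -0.133  0.   ] [ 0.865 -0.057  0.094]
jar_a 0.95 [135. 282.] 656 [ 0.667 -0.437  0.041] [ 0.595 -0.468 -0.003] [ 0.682 -0.41   0.045]
jar_a 0.88 [210. 285.] 554 [ 0.721 -0.256  0.042] [ 0.68  -0.282  0.004] [ 0.734 -0.23   0.046]
jar_a 0.46 [181. 242.] 732 [ 0.496 -0.319  0.009] [ 0.456 -0.385 -0.004] [ 0.522 -0.235  0.023]
top pos [ 0.49492522 -0.03842276  1.28744195] f 492.8595956500246
unit 0.94 [177. 191.] 12048
[... 344 characters left out ...]
ug 0.65 [307. 106.] 1197 [ 0.804 -0.098  0.028] [ 0.752 -0.132 -0.   ] [ 0.856 -0.058  0.098]
mug 0.43 [385. 227.] 1078 [ 0.488 -0.314  0.014] [ 0.457 -0.388 -0.001] [ 0.518 -0.236  0.027]
mug 0.19 [179. 188.] 11983 [0.569 0.184 0.21 ] [0.453 0.079 0.052] [0.732 0.438 0.214]
jar_a 0.78 [439. 162.] 538 [ 0.648 -0.437  0.046] [ 0.622 -0.468  0.007] [ 0.676 -0.412  0.051]
jar_a 0.55 [367. 144.] 491 [ 0.7   -0.255  0.047] [ 0.674 -0.285  0.01 ] [ 0.728 -0.23   0.052]
jar_a 0.19 [307. 109.] 1128 [ 0.805 -0.097  0.032] [ 0.753 -0.132  0.002] [ 0.849 -0.058  0.098]
0.6 0.08515320628798237 [ 0.15690501 -0.60497166  0.23125992] [-2.14318471e-05  9.91960598e-01  1.26547114e-01  1.72244904e-05] -0.0187
```

View pics/top0.png

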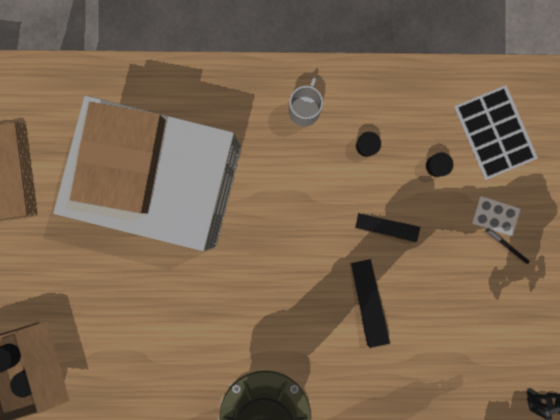

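View pics/scene0.png

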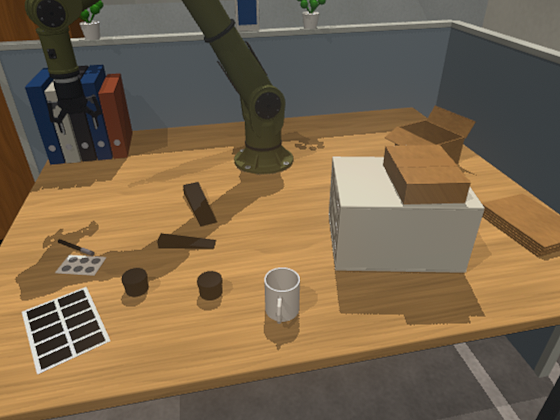

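```bash
python3 - <<'E'
from h import *
W={c:cloud(c,np.load(c+"0.npy")) for c in("top","scene")}
# top face of unit: rectangle fit
P=W["top"].reshape(-1,3); P=P[~np.isnan(P[:,0])]
for cam in W:
    P=W[cam].reshape(-1,3); P=P[~np.isnan(P[:,0])]
    print(cam,"desk z",np.median(P[(abs(P[:,2])<.008)][:,2]))
    # unit top + carton top outline (points z in .19-.225)
    for lo,hi,box in((.195,.225,(.3,.0)),(.25,.285,(.3,.0))):
        Q=P[(P[:,2]>lo)&(P[:,2]<hi)&(P[:,0]>.3)&(P[:,1]>0)]
        r=cv2.minAreaRect(Q[:,:2].astype(np.float32)); print(lo,len(Q),np.round(np.median(Q[:,2]),4),r); print(np.round(cv2.boxPoints(r),3).tolist())
    for n,b in(("wedgeA",(.42,.56,-.42,-.2)),("wedgeB",(.15,.43,-.34,-.19))):
        Q=P[(P[:,0]>b[0])&(P[:,0]<b[1])&(P[:,1]>b[2])&(P[:,1]<b[3])]
        im=cv2.imread(f"pics/{cam}0.png")
        # dark pixels only
        uv=np.array([proj(cam,q) for q in Q]).round().astype(int)
        g=im[uv[:,1],uv[:,0]].max(1); print(n,"gray pct",np.percentile(g,[5,25,50,75,95]))
        Q=Q[g<75]
        r=cv2.minAreaRect(Q[:,:2].astype(np.float32)); print(n,len(Q),r)
        c=Q[:,:2].mean(0); _,_,V=np.linalg.svd(Q[:,:2]-c,full_matrices=False); a=(Q[:,:2]-c)@V[0]
        k=np.polyfit(a,Q[:,2],1); print("   axis",V[0],"slope",k, "len",np.ptp(np.percentile(a,[.5,99.5])),"zmax",np.percentile(Q[:,2],98))
E
```

```text
top desk z 0.0005160135554232064
0.195 11189 0.2104 ((0.6060174107551575, 0.2650856375694275), (0.3414487838745117, 0.27065953612327576), 76.38441467285156)
[[0.4339999854564667, 0.13099999725818634], [0.6970000267028809, 0.06700000166893005], [0.777999997138977, 0.39899998903274536], [0.5149999856948853, 0.46299999952316284]]
0.25 7524 0.268 ((0.6323648691177368, 0.3093203604221344), (0.15354667603969574, 0.21016575396060944), 80.1561050415039)
[[0.515999972820282, 0.25200000405311584], [0.7229999899864197, 0.2160000056028366], [0.7490000128746033, 0.367000013589859], [0.5419999957084656, 0.40299999713897705]]Traceback (most recent call last):
  File "<stdin>", line 16, in <module>
  File "h.py", line 11, in proj
    c=vision.camera_info(cam); K,R,t=[np.array(c[k]) for k in("mtx","R","t")]
ValueError: time passes only in moves, steps and waits
```

The top view shows the unit with its drawer fronts facing right (about 225,190), the carton at (115,155), the small wedge at (388,227), the long wedge at (370,303), the mug at (306,105) and the jars at (368,144) and (439,164). The scene view agrees.

```bash
python3 - <<'E'
from h import *
for cam in("top","scene"):
    W=cloud(cam,np.load(cam+"0.npy"))
    im=cv2.imread(f"pics/{cam}0.png").max(2)
    P=W.reshape(-1,3); 
    Q=P[(P[:,2]>.195)&(P[:,2]<.225)&(P[:,0]>.3)&(P[:,1]>0)]
    print(cam,"unit",cv2.minAreaRect(Q[:,:2].astype(np.float32)))
    for n,b in(("A",(.42,.56,-.42,-.2)),("B",(.15,.43,-.34,-.19))):
        m=(W[...,0]>b[0])&(W[...,0]<b[1])&(W[...,1]>b[2])&(W[...,1]<b[3])
        print(n,np.percentile(im[m],[5,25,50,75,95]))
        Q=W[m&(im<45)]
        print(n,len(Q),cv2.minAreaRect(Q[:,:2].astype(np.float32)))
        c=Q[:,:2].mean(0); _,_,V=np.linalg.svd(Q[:,:2]-c,full_matrices=False); a=(Q[:,:2]-c)@V[0]; w=(Q[:,:2]-c)@V[1]
        mm=abs(w)<.012
        for lo in np.arange(-.11,.11,.02):
            k=mm&(a>=lo)&(a<lo+.02)
            if k.sum()>3: print("   a=%.3f z=%.4f n=%d"%(lo+.01,np.median(Q[k,2]),k.sum()))
        print("c",c,"axis",V[0],np.percentile(a,[0,1,99,100]),np.percentile(w,[1,99]))
E
```

```text
top unit ((0.6060174107551575, 0.2650856375694275), (0.3414487838745117, 0.27065953612327576), 76.38441467285156)
A [ 23.  84. 100. 140. 151.]
A 901 ((0.49008411169052124, -0.3126697838306427), (0.15641123056411743, 0.03976849094033241), 76.90821075439453)
   a=-0.080 z=0.0030 n=38
   a=-0.060 z=0.0070 n=74
   a=-0.040 z=0.0101 n=72
   a=-0.020 z=0.0121 n=72
   a=0.000 z=0.0159 n=76
   a=0.020 z=0.0177 n=73
   a=0.040 z=0.0208 n=74
   a=0.060 z=0.0241 n=77
   a=0.080 z=0.0261 n=21
c [ 0.48919155 -0.31511197] axis [-0.22354585 -0.97469342] [-0.08075278 -0.07851794  0.07412482  0.07557784] [-0.0186336   0.01861756]
B [ 22.  29. 103. 145. 154.]
B 1756 ((0.29665377736091614, -0.2659434974193573), (0.21326220035552979, 0.05471084266901016), 11.26978588104248)
   a=-0.100 z=0.0048 n=66
   a=-0.080 z=0.0074 n=76
   a=-0.060 z=0.0106 n=73
   a=-0.040 z=0.0137 n=77
   a=-0.020 z=0.0167 n=74
   a=0.000 z=0.0192 n=74
   a=0.020 z=0.0227 n=74
   a=0.040 z=0.0262 n=76
   a=0.060 z=0.0284 n=80
   a=0.080 z=0.0321 n=75
   a=0.100 z=0.0336 n=52
c [ 0.29464555 -0.26625083] axis [-0.98090359 -0.1944946 ] [-0.10867284 -0.10670378  0.10175731  0.10461708] [-0.02609886  0.02606624]
scene unit ((0.5643768310546875, 0.5417767763137817), (0.37650781869888306, 0.9719610214233398), 9.513911247253418)
A [ 57.  81.  86. 129. 194.]
A 3 ((0.4577484130859375, -0.37735360860824585), (0.0042899479158222675, 0.010473929345607758), 44.74938201904297)
c [ 0.45789042 -0.37648121] axis [-0.7710785   0.63674009] [-0.00587008 -0.00572632  0.00448736  0.00455204] [-0.00267071  0.00187075]
B [ 58.  68. 128. 185. 201.]
B 3 ((0.2037394493818283, -0.308928906917572), (0.0016498668119311333, 0.010186745785176754), 76.21764373779297)
c [ 0.20419847 -0.30875838] axis [ 0.96464214 -0.26356318] [-0.00551111 -0.00538411  0.00459548  0.00467215] [-0.00066709  0.00104864]
```

```bash
cat >> h.py <<'E'
from scipy.spatial.transform import Rotation as Rn
def quat(yaw,tilt,flip=False):
    """tool y across the axis 'yaw', tool z down and leaning to +axis by tilt (body leans back)"""
    d=np.array([np.cos(yaw),np.sin(yaw),0]); z=np.sin(tilt)*d-np.cos(tilt)*np.array([0,0,1.])
    y=np.cross([0,0,1.],d)*(1 if flip else -1); x=np.cross(y,z)
    q=Rn.from_matrix(np.stack([x,y,z],1)).as_quat(); return np.r_[q[3],q[:3]], z
def tcp(g,yaw,tilt,z,flip):
    """TCP position for grasp point above xy g, TCP height z"""
    q,zz=quat(yaw,tilt,flip); p=np.r_[g[:2],0]; p=p-ctrl.pinch_z*np.r_[zz[:2],0]; p[2]=z; return p,q
E
python3 - <<'E'
from h import *
W=cloud("top",np.load("top0.npy")); yaw=np.deg2rad(76.4)
d=np.array([np.cos(yaw),np.sin(yaw)]); n=np.array([-d[1],d[0]])
c=np.array([.606,.2651])
P=W.reshape(-1,3); a=(P[:,:2]-c)@d; w=(P[:,:2]-c)@n
for lo in (.02,.05,.08,.11,.14,.17,.2):
    k=(P[:,2]>lo)&(P[:,2]<lo+.02)&(a>-.23)&(a<0)&(abs(w)<.13)
    if k.sum()>5: print(lo,k.sum(),np.percentile(a[k],[1,10,50,90]).round(4))
k=(P[:,2]>.204)&(P[:,2]<.217)&(a<-.1)&(abs(w)<.13)
f=[ (x,np.percentile(a[k&(abs(w-x)<.01)],1)) for x in np.arange(-.12,.13,.04)]; print(np.round(f,4))
wy=np.deg2rad(76.9); wd=np.array([np.cos(wy),np.sin(wy)]); g=np.array([.4901,-.3127])-.052*wd
fe=c-.17*d; print("front",fe,"grip",g)
for tilt in(0,.17):
  for flip in(0,1):
    for G,y,z in((g,wy,.1),(g,wy,0),(fe-.103*d,yaw,.0),(fe-.063*d,yaw,.0)):
        p,q=tcp(G,y,tilt,z,flip); j=ctrl.ik(p,q); print(tilt,flip,None if j is None else np.round(j,2))
E
```

```text
0.02 89 [-0.17   -0.169  -0.1685 -0.1681]
0.05 137 [-0.1702 -0.1691 -0.1683 -0.1658]
0.08 85 [-0.1695 -0.169  -0.1686 -0.1681]
0.11 166 [-0.1706 -0.1695 -0.1683 -0.1657]
0.14 101 [-0.1694 -0.1689 -0.1686 -0.1681]
0.17 172 [-0.1707 -0.1698 -0.1685 -0.1669]
0.2 8183 [-0.1686 -0.1554 -0.0948 -0.0343]
[[-0.12   -0.169 ]
 [-0.08   -0.1687]
 [-0.04   -0.1693]
 [ 0.     -0.1693]
 [ 0.04   -0.169 ]
 [ 0.08   -0.1691]
 [ 0.12   -0.1696]]
front [0.56602584 0.09986663] grip [ 0.47831413 -0.36334675]
0 0 [ 0.91  0.63 -0.49  1.73  0.37  0.87  0.03]
0 0 [ 0.84  0.75 -0.37  1.81  0.42  0.66 -0.01]
0 0 [ 0.25  0.71 -0.47  1.97  0.56  0.59 -0.82]
0 0 [ 0.18  0.72 -0.47  1.94  0.55  0.61 -0.88]
0 1 [ 0.46  0.61  0.24  1.74 -0.19  0.82 -2.58]
0 1 [ 0.47  0.74  0.23  1.82 -0.28  0.61 -2.5 ]
0 1 [ 0.63  1.01 -1.23  1.97  1.12  1.08  1.78]
0 1 [ 0.56  1.02 -1.23  1.94  1.12  1.1   1.73]
0.17 0 [ 1.03  0.68 -0.56  1.67  0.23  0.94  0.19]
0.17 0 [ 0.98  0.81 -0.49  1.74  0.28  0.75  0.18]
0.17 0 [ 0.4   0.72 -0.53  2.    0.39  0.48 -0.59]
0.17 0 [ 0.31  0.72 -0.51  1.98  0.38  0.48 -0.65]
0.17 1 [ 0.59  0.64  0.18  1.67 -0.32  0.94 -2.43]
0.17 1 [ 0.6   0.77  0.15  1.74 -0.38  0.75 -2.36]
0.17 1 [-0.56  1.02  1.15  2.01 -1.28  1.15 -2.11]
0.17 1 [ 0.67  1.01 -1.23  1.98  1.09  0.91  1.83]
```

```bash
python3 - <<'E'
from h import *
wy=np.deg2rad(76.9); wd=np.array([np.cos(wy),np.sin(wy)]); g=np.array([.4901,-.3127])-.052*wd
def rep(l):
    s=get_state(); print(l,"t%.2f"%s["time"],np.round(s["tcp_pos"],4),"F",np.round(s["contact_force"],1),"w%.4f"%s["width"])
T=.12
p,q=tcp(g,wy,T,.08,0); ctrl.movep(p,q); rep("above")
p,q=tcp(g,wy,T,.001,0); ctrl.movel(p); rep("down")
ctrl.close_gripper(60); rep("closed")
im,_=vision.grab_frame("scene"); a=cv2.resize(im[150:330,60:330],None,fx=2,fy=2)
p[2]+=.03; ctrl.movel(p); rep("lift")
im,d=vision.grab_frame("scene"); b=cv2.resize(im[150:330,60:330],None,fx=2,fy=2)
cv2.imwrite("pics/g.png",np.vstack([a,b])[:, :540]); 
im,d=vision.grab_frame("top"); cv2.imwrite("pics/lift_top.png",im); np.save("lift_top.npy",d); rep("")
E
```

```text
above t2.18 [ 0.4778 -0.3632  0.0803] F [-0.7  0.  -0.7] w0.0854
down t2.86 [ 0.4791 -0.3616  0.0016] F [-0.5  0.1  0.9] w0.0856
closed t3.34 [ 0.4795 -0.3617  0.0022] F [-0.  -0.1  6.5] w0.0405
lift t3.74 [ 0.4792 -0.3615  0.0316] F [-1.  -0.1  0.1] w0.0403
 t3.84 [ 0.4784 -0.3611  0.0304] F [-0.6  0.7 -0.5] w0.0398
```

```bash
python3 -c "
import cv2;a=cv2.imread('pics/g.png');cv2.imwrite('pics/g2.png',cv2.resize(a,(450,600)))"
```

```text
(no output)
```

View pics/g2.png

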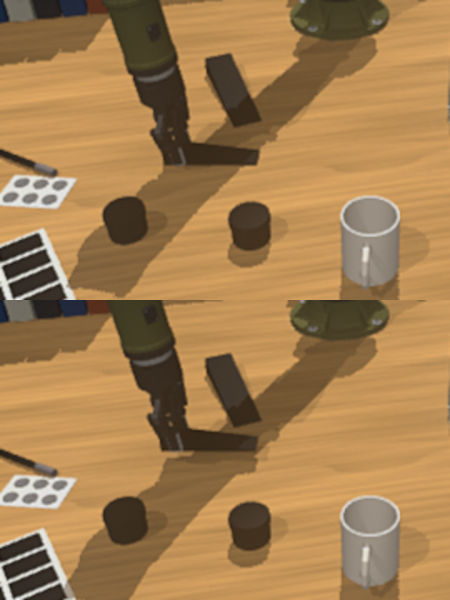

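The top half shows the fingers closed on the wedge's butt at about (175,155). In the bottom half the wedge is off the desk and level, and nothing else has been touched. Next I move in front of the unit.

```bash
cat >> h.py <<'E'
def rep(l):
    s=get_state(); print(l,"t%.2f"%s["time"],np.round(s["tcp_pos"],4),"F",np.round(s["contact_force"],1),"w%.4f"%s["width"],flush=True); return s
UY=np.deg2rad(76.4); D=np.array([np.cos(UY),np.sin(UY)]); N=np.array([-D[1],D[0]]); FE=np.array([.606,.2651])-.1695*D
T=.12
def pose(s,z,lat=0,yaw=UY):
    """wedge tip s past the front edge"""
    return tcp(FE+(s-.132)*D+lat*N,yaw,T,z,0)
E
python3 - <<'E'
from h import *
p,q=pose(-.05,.03); ctrl.movel(p,q,max_speed=.15) ; rep("pre")
p,q=pose(-.03,.003); ctrl.movel(p,q,max_speed=.08); rep("low")
im,d=vision.grab_frame("top"); cv2.imwrite("pics/pre.png",cv2.resize(im[120:320,150:400],None,fx=3,fy=3)); np.save("pre.npy",d); cv2.imwrite("pics/pre_full.png",im)
im,d=vision.grab_frame("scene"); cv2.imwrite("pics/pre_s.png",cv2.resize(im[120:300,180:480],None,fx=2.5,fy=2.5));cv2.imwrite("pics/pre_sfull.png",im); np.save("pre_s.npy",d)
rep("")
c=vision.camera_info("top"); np.savez("top_cam",**{k:c[k] for k in("mtx","R","t")})
E
```

```text
pre t5.92 [ 0.5237 -0.0753  0.0299] F [-0.1 -0.7 -1.1] w0.0402
low t6.49 [ 0.5283 -0.054   0.0022] F [ 0.2 -0.2 -0.8] w0.0398
 t6.59 [ 0.5284 -0.0543  0.0025] F [0.3 0.4 0. ] w0.0400
```

View pics/pre.png

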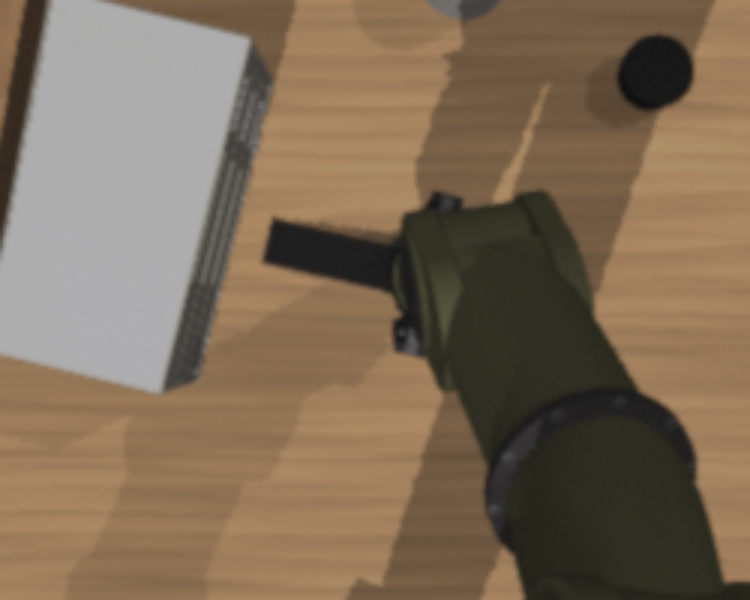

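View pics/pre_s.png

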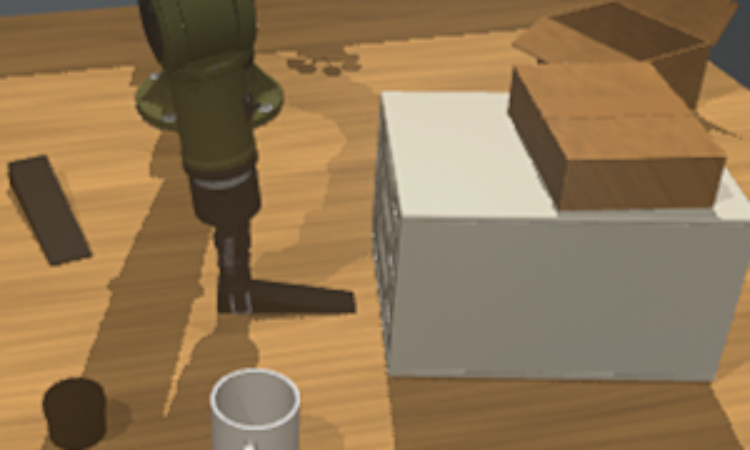

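The top crop shows the thin end at about (270,240), in line with the middle of the front and roughly 30 mm short of it. The scene crop shows the wedge low over the desk and the arm clear of the unit. Now I measure the exact offset.

```bash
python3 - <<'E'
from h import *
W=cloud("top",np.load("pre.npy")); im=cv2.imread("pics/pre_full.png").max(2)
a=(W[...,:2]-FE)@D; w=(W[...,:2]-FE)@N; z=W[...,2]
m=(a<-.015)&(a>-.085)&(abs(w)<.05)&(im<45)&(z<.03)
A,B=a[m],w[m]; print(m.sum(),"tip a",np.percentile(A,[0,1,3,97,100]))
for lo in np.arange(-.07,-.025,.01):
    k=(A>lo)&(A<lo+.01); print(round(lo+.005,3),np.percentile(B[k],[1,99]).round(4),B[k].mean().round(4),np.median(z[m][k&(abs(B-B[k].mean())<.012)]).round(4))
k=(z>.02)&(z<.19)&(a>-.02)&(a<.01)&(abs(w)<.13); print("front face a",np.median(a[k]), np.polyfit(w[k],a[k],1))
E
```

```text
271 tip a [-0.08469281 -0.0844228  -0.08334526 -0.03350441 -0.03177205]
-0.065 [-0.0171  0.017 ] -0.0004 0.0078
-0.055 [-0.0157  0.0162] -0.0002 0.0058
-0.045 [-0.0165  0.0169] 0.0004 0.004
-0.035 [-0.0161  0.0162] 0.0003 0.0043Traceback (most recent call last):
  File "<stdin>", line 7, in <module>
    return _quantile_unchecked(
        a, q, axis, out, overwrite_input, method, keepdims, weights)
    return _ureduce(a,
                    func=_quantile_ureduce_func,
    ...<5 lines>...
                    overwrite_input=overwrite_input,
                    method=method)
    r = func(a, **kwargs)
    result = _quantile(arr,
                       quantiles=q,
    ...<2 lines>...
                       out=out,
                       weights=wgt)
    slices_having_nans = np.isnan(arr[-1, ...])
                                  ~~~^^^^^^^^^
IndexError: index -1 is out of bounds for axis 0 with size 0
```

```bash
cat >> h.py <<'E'
P0=pose(0,0)[0][:2]
def adv(s,z=.0015,v=.03):
    p,q=pose(s,z); ctrl.movel(p,q,max_speed=v); st=get_state()
    f=np.array(st["contact_force"]); x=np.array(st["tcp_pos"])
    print("t%.2f cmd %.4f s %.4f lat %.4f z %.4f Fd %.1f Fn %.1f Fz %.1f"%(st["time"],s,(x[:2]-P0)@D,(x[:2]-P0)@N,x[2],f[:2]@D,f[:2]@N,f[2]),flush=True)
    return f[:2]@D
def unit_height(cam="top"):
    im,d=vision.grab_frame(cam); W=cloud(cam,d); a=(W[...,:2]-FE)@D; w=(W[...,:2]-FE)@N; z=W[...,2]
    k=(a>.006)&(a<.09)&(abs(w)<.125)&(z>.2)&(z<.235); c=np.polyfit(a[k],z[k],1)
    k2=(a>.006)&(a<.09)&(abs(w)<.125)&(z>.2)&(z<.235)
    L=[np.median(z[k2&(w*sg>.06)]) for sg in(1,-1)]
    k3=(z>.03)&(z<.18)&(a>-.03)&(a<.02)&(abs(w)<.12)
    print("top z mid %.4f front %.4f L %.4f R %.4f  face a %.4f n%d"%(np.median(z[k]),c[1],L[0],L[1],np.median(a[k3]),k.sum()))
    return im
E
python3 - <<'E'
from h import *
unit_height(); adv(-.03,.0015); adv(.03,v=.06)
for s in(.036,.040,.043,.046,.049,.052,.055):
    f=adv(s)
    if abs(f)>25: break
unit_height()
E
```

```text
top z mid 0.2104 front 0.2105 L 0.2104 R 0.2105  face a 0.0010 n4362
t6.89 cmd -0.0300 s -0.0297 lat 0.0000 z 0.0021 Fd 0.3 Fn 2.9 Fz 9.6
t8.04 cmd 0.0300 s 0.0300 lat -0.0007 z 0.0021 Fd -1.3 Fn 0.2 Fz 8.0
t8.39 cmd 0.0360 s 0.0360 lat -0.0008 z 0.0022 Fd -1.0 Fn 0.3 Fz 6.5
t8.68 cmd 0.0400 s 0.0399 lat -0.0008 z 0.0021 Fd -1.3 Fn 0.3 Fz 7.4
t8.93 cmd 0.0430 s 0.0427 lat -0.0008 z 0.0021 Fd -2.3 Fn -0.5 Fz 7.7
t9.18 cmd 0.0460 s 0.0454 lat -0.0008 z 0.0021 Fd -2.7 Fn -0.4 Fz 7.3
t9.43 cmd 0.0490 s 0.0463 lat -0.0009 z 0.0021 Fd -7.3 Fn 0.5 Fz 10.5
t9.68 cmd 0.0520 s 0.0467 lat -0.0008 z 0.0021 Fd -14.4 Fn 1.1 Fz 14.7
t9.93 cmd 0.0550 s 0.0481 lat -0.0008 z 0.0021 Fd -19.0 Fn 0.8 Fz 17.8
top z mid 0.2106 front 0.2107 L 0.2104 R 0.2109  face a 0.0011 n4364
```

```bash
python3 - <<'E'
from h import *
for i,s in enumerate((.057,.059,.061,.063,.065,.067)):
    f=adv(s,.0022,v=.02)
    if abs(f)>32 or (get_state()["tcp_pos"][:2]-P0)@D>.062: break
im=unit_height(); cv2.imwrite("pics/p1.png",im)
E
```

```text
t10.23 cmd 0.0570 s 0.0509 lat -0.0005 z 0.0021 Fd -15.1 Fn 0.5 Fz 8.2
t10.48 cmd 0.0590 s 0.0524 lat -0.0005 z 0.0021 Fd -17.1 Fn 0.5 Fz 10.3
t10.73 cmd 0.0610 s 0.0542 lat -0.0005 z 0.0021 Fd -17.8 Fn 0.1 Fz 10.8
t10.98 cmd 0.0630 s 0.0562 lat -0.0006 z 0.0021 Fd -18.1 Fn -0.3 Fz 9.5
t11.23 cmd 0.0650 s 0.0581 lat -0.0006 z 0.0021 Fd -17.3 Fn -0.5 Fz 10.7
t11.48 cmd 0.0670 s 0.0602 lat -0.0006 z 0.0021 Fd -17.5 Fn -0.0 Fz 11.0
top z mid 0.2122 front 0.2126 L 0.2121 R 0.2123  face a 0.0018 n4378
```

```bash
python3 - <<'E'
from h import *
for s in(.069,.071,.073,.0745,.076):
    f=adv(s,.0022,v=.02)
    if (get_state()["tcp_pos"][:2]-P0)@D>.0672: break
im=unit_height(); cv2.imwrite("pics/p2.png",im)
im,_=vision.grab_frame("scene"); cv2.imwrite("pics/p2s.png",cv2.resize(im[120:300,180:480],None,fx=2.5,fy=2.5))
ctrl.pause(1); adv(s,.0022); unit_height(); rep("")
E
```

```text
t11.78 cmd 0.0690 s 0.0621 lat -0.0006 z 0.0021 Fd -18.2 Fn 0.0 Fz 10.5
t12.03 cmd 0.0710 s 0.0641 lat -0.0007 z 0.0021 Fd -18.1 Fn -0.5 Fz 10.9
t12.28 cmd 0.0730 s 0.0661 lat -0.0007 z 0.0021 Fd -18.5 Fn 0.5 Fz 11.1
t12.53 cmd 0.0745 s 0.0675 lat -0.0007 z 0.0021 Fd -18.4 Fn -0.6 Fz 11.0
top z mid 0.2131 front 0.2135 L 0.2129 R 0.2132  face a 0.0021 n4365
t13.88 cmd 0.0745 s 0.0675 lat -0.0007 z 0.0021 Fd -18.2 Fn -0.8 Fz 10.2
top z mid 0.2132 front 0.2136 L 0.2130 R 0.2133  face a 0.0021 n4383
 t13.93 [0.5522 0.0396 0.0021] F [ -4.5 -18.4  11.2] w0.0398
```

View pics/p2s.png

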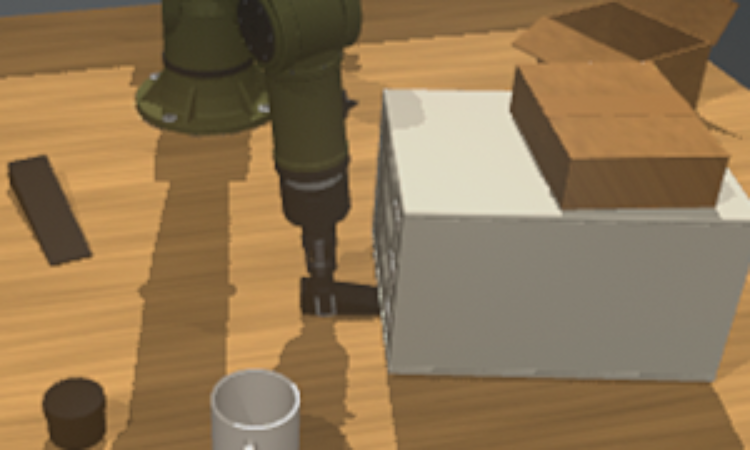

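View pics/p2.png

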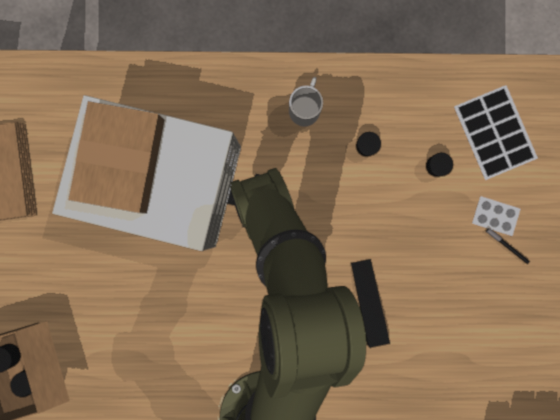

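The scene crop shows the wedge under the middle of the front at about (380,298), with the gripper clear of the unit's face. The top view shows the carton, mug and jars where they were. One last check of clearance and sliding before handing in.

```bash
python3 - <<'E'
from h import *
im,d=vision.grab_frame("top"); W1=cloud("top",d); W0=cloud("top",np.load("top0.npy"))
for n,W in(("0",W0),("1",W1)):
    P=W.reshape(-1,3); a=(P[:,:2]-FE)@D
    for lo,hi in((.195,.225),(.25,.285)):
        Q=P[(P[:,2]>lo)&(P[:,2]<hi)&(P[:,0]>.3)&(P[:,1]>0)&(a>-.01)]; r=cv2.minAreaRect(Q[:,:2].astype(np.float32)); print(n,np.round(np.r_[r[0],r[1],r[2]],4))
    for nm,(x,y) in dict(mug=(.81,-.098),ja=(.70,-.256),jb=(.648,-.438)).items():
        k=(abs(P[:,0]-x)<.06)&(abs(P[:,1]-y)<.05)&(P[:,2]>.035)&(P[:,2]<.11); print(n,nm,P[k].mean(0).round(4))
d1=W1[...,2]-W0[...,2]; a=(W1[...,:2]-FE)@D; w=(W1[...,:2]-FE)@N
k=(d1>.03)&(W1[...,2]>.04)&(W1[...,2]<.4)&(a>-.3)&(a<.03)&(abs(w)<.2)
print("arm max a (front face=0)",np.percentile(a[k],[99,100]))
E
```

```text
0 [ 0.606   0.2651  0.3414  0.2707 76.3844]
0 [ 0.6324  0.3093  0.1535  0.2102 80.1561]
0 mug [ 0.7988 -0.0973  0.0755]
0 ja [ 0.7011 -0.2577  0.0466]
0 jb [ 0.6496 -0.44    0.0463]
1 [ 0.6066  0.2674  0.3411  0.2705 76.416 ]
1 [ 0.6331  0.3117  0.1535  0.2102 80.1234]
1 mug [ 0.7985 -0.0971  0.0756]
1 ja [ 0.7012 -0.2577  0.0465]
1 jb [ 0.6496 -0.4398  0.0463]
arm max a (front face=0) [-0.04289969  0.01774777]
```

```bash
python3 - <<'E'
from h import *
unit_height(); rep("final"); ticket.close_job()
E
```

```text
top z mid 0.2131 front 0.2135 L 0.2129 R 0.2133  face a 0.0021 n4380
final t14.03 [0.5522 0.0396 0.0021] F [ -4.  -18.3  11.4] w0.0402
the job is handed in; nothing more can be done
```

The wedge is under the middle of the unit's front edge and both front feet are off the desk by an estimated 2.8 mm. I handed the job in at 14 s with the gripper still holding the wedge there. I used the 160 mm wedge and left the longer look-alike alone.

**Last checks:**
- **Lift:** the front edge is up about 3.0 mm, level left to right within 0.4 mm. The feet were not seen directly; their clearance is worked out from the edge rise. The thin end is about 67 mm past the edge. The lift was steady over the last 1.5 s.
- **Unit and carton:** the unit's top moved 2.4 mm toward the back, of which about 2.1 mm comes from the tilt. That leaves about 0.3 mm, which is within measuring error. The carton moved with the unit's top and did not shift on it.
- **Mug and jars:** unmoved, within 0.3 mm.
- **Arm clearance:** 99% of the measured arm points are at least 43 mm from the front face. A few pixels read past the face; I took these for edge noise and did not check them further.

**What disagreed:** the push read about 18 N, a little above the stated 6 to 16 N. I think the fingertips brushing the desk account for the difference, since there were also 7 to 10 N upward on the tool before the wedge met the unit.

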